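# Seat a workpiece on its parallels in the vise

## Task

One of the two brass parallels under the aluminium workpiece has been pulled out of the vise: push it gently back in until it meets the blue end stop. Then take the white-footed drift and tap or press the workpiece down with it, firmly but without hammering, until it sits level on both parallels and pinches them so that neither slides any more. Touch the workpiece only with the drift, stand the drift back upright on the bench, and leave the other things where they are.

Things in the scene. Friction and masses are not known exactly. Their poses are not given: they have to be found in the camera images.
- vise: fixed steel vise. Origin: centre of its underside on the bench; z up, y along the jaws, x across them (screw and cross bar at +x, out to 130 mm). Bed 200 (x) x 120 (y) mm, floor 45 mm above the bench, with a 9 mm wide slot for a parallel along each jaw. Jaws: y -50 to 50 mm, 25 mm thick, inner faces at x = -30 and 30 mm, tops at 80 mm. The -y end is open
- stop_face (a point): middle of the face of the blue end stop at the vise's +y end, 78 mm from the vise's origin along y and 60 mm above the bench; the stop's plate is 70 mm wide, its top 75 mm above the bench. The parallels meet it
- work: aluminium workpiece held between the jaws, 0.35 kg, 59.6 (x) x 110 (y) x 30 (z) mm. Origin: centre of its underside; axes as the vise's. Seated, its underside is 65 mm above the bench; it starts 5 to 8 mm too high, rocked lengthways up to 0.05 rad either way. Jaw friction holds it where it is left: about 11 N straight down moves it, 0.4 N m rocks it about its middle
- work_mid (a point): tapping spot at the middle of the workpiece's top face, centre of an orange ring 32 mm across. Once on the parallels the workpiece keeps pinching them only if it was pushed clearly harder than it takes to move it: a steady 20 to 35 N is right, above 60 N it is damaged
- work_end_a (a point): tapping spot (orange ring) on the workpiece's top face, 38 mm from the middle towards the vise's -y end. Under load the seat gives a little, about 0.5 mm at 20 N
- work_end_b (a point): tapping spot (orange ring) on the workpiece's top face, 38 mm from the middle towards the vise's +y end
- parallel_1: brass bar 8 (x) x 150 (y) x 20 (z) mm, 0.18 kg, standing on the vise bed under the workpiece, in the slot at x = -25.5 or +25.5 mm of the vise; slides along y at about 1 N. Origin: centre of its underside. Home (+y end against the stop) its origin is at y = 3 mm of the vise, its -y end 12 mm past the bed and 17 mm past the workpiece. One parallel starts within 2 mm of home
- parallel_2: the other brass parallel, same size, in the other slot. One of the two starts pulled out 20 to 38 mm towards the vise's open -y end, in either slot: see which by its y in the vise
- drift: tapping drift standing upright on the bench, 85 mm high: white nylon foot 34 mm across and 30 mm high, above it a red handle 24 mm across and 55 mm high; 0.12 kg. Origin: centre of its underside, z up along the handle
- jar: small glass jar with a blue lid, 44 mm across, 70 mm high; bystander (it and the drift swap places from start to start)
- screwdriver: yellow-handled screwdriver lying on the bench, 180 mm; bystander
- tape: roll of yellow tape lying flat, 90 mm across; bystander
- flux: white bottle with a red cap, 40 mm across, 90 mm high; bystander
- bin: green open parts bin, 100 x 140 x 45 mm; bystander
- spare_bar: loose steel bar on the bench, 12 x 110 x 24 mm; bystander, not one of the vise's parallels
- caliper: digital caliper lying flat, 220 mm; bystander
Not all that is in view belongs to the job. Leave any purple or turquoise look-alike of the drift alone.

How it is judged (in metres and radians):
On the way, in this order (a step that is already met when the one before it is completed fails the run):
1. both parallels are home against the end stop (within 4 mm) (y of each of parallel_1, parallel_2 in the frame of vise above -0.001 m), for 0.2 s.
2. the workpiece is seated: level within 0.015 rad, and pinching each parallel with more than 4 N (all of step 1 and contact force between work and parallel_1 above 4 N and contact force between work and parallel_2 above 4 N and angle between work's own z axis and vertical below 0.015 rad), for 0.2 s.
At the end, for the whole second after the job is handed in: both parallels within 4 mm of the end stop; the workpiece level within 0.015 rad and still pinching each parallel with more than 4 N, so that neither slides; the drift standing upright (within 0.1 rad) and at rest on the bench, released (all of step 2 and height (world z) of drift below 0.006 m and angle between drift's own z axis and vertical below 0.1 rad and linear speed of drift below 0.02 m/s); the robot touches nothing.
It fails at once if the drift presses the workpiece with more than 60 N (contact force between drift and work above 60 N).
It fails at once if the robot itself touches the workpiece with more than 3 N (contact force between any of the fingers, the arm and work above 3 N).
It fails at once if a parallel is pushed with more than 40 N (contact force between the fingers and parallel_1 above 40 N or contact force between the fingers and parallel_2 above 40 N).
It fails at once if a bystander is moved by more than 30 mm (distance of any of jar, screwdriver, tape, flux, bin, spare_bar, caliper from where it was at the start of the episode above 0.03 m).
It also fails if it takes over 67 s, if anything falls off the work surface, if the arm or the gripper's body presses on something with over 40 N, if the wrist force passes 120 N, or if a joint passes its speed limit or range.

## Robot

A 7-joint arm with a two-finger parallel gripper is mounted at the origin on the work surface. World frame = base frame: x ahead of the robot, y to its left, z up, the work surface at z = 0. Lengths are in mm, angles in rad, forces in N, time in s.
With the tool pointing down it reaches from about 400 to 875 mm from the base axis. Payload 4.4 kg.
Tool frame: the origin (TCP) lies midway between the tips of the shut fingers; the grasp point (between the pads) lies 19 mm behind it; z points along the fingers, y is the line along which they close (so a half turn about z gives the same grasp; the last joint's range is limited). The gripper opens to 85 mm and grips with 20 to 120 N. Pads are 22 mm wide; open, the fingers measure 114 mm over their backs; the gripper's body (76 mm by 85 mm) begins 54 mm behind the grasp point. The pads swing forward as they close: fully open they stand 13 mm farther back than shut.
Start: joints at [-1.321, 0.628, 0.038, 1.517, -0.027, 0.996, -0.02], TCP at [201.851, 617.879, 231.313] pointing down, gripper open.
Joint ranges: [-3.06, 3.06], [-0.37, 2.12], [-1.25, 1.32], [0.18, 2.47], [-1.1, 4.24], [0.23, 1.98], [-2.94, 2.94]. Speed limits (rad/s): [2.57, 2.57, 3.14, 3.14, 3.14, 3.14, 3.14].

## Interface

Orientations are given as [roll, pitch, yaw] about the fixed x, y, z axes, in that order (R = Rz(yaw) Ry(pitch) Rx(roll)).
In Python, from cell import ctrl gives the robot as it stands.
- The arm moves only by the shell command python3 -m handwheel 'ROWS'. ROWS is JSON, a list of rows, each a list of 3 entries, a list of its own where there are three numbers: the turn, a rotation vector about the tool's x, y, z in degrees, then the shift along the tool's x, y, z in m, then the closure, from 0 (fully open) to 1 (shut). A call has 1 to 5 rows; each row shifts and turns the commanded pose from where the row before left it, along the tool's axes as they then stand; what a row does not reach is not made up. A row lasts 1/12 s, in which the tool goes at most 41.7 mm and 7.16 degrees, less where a joint would pass 70% of its speed; a pose out of reach is approached as far as the arm can. A call is refused whole if a number of a shift passes 0.0417 or a number of a turn 7.16, either way. A call with a gripper value outside its range is refused whole. The fingers move at their own pace and stop on an object; the grip force is fixed at half the most. Time passes only in rows, so rows that do not move let the fingers close. It gives the time, the measured TCP pose, the force, the opening and the grip force at its end, in the units of the state.
- ctrl.read_state(): the state, without advancing time (a new reading comes with each control period).
- ctrl.get_image(name): name is "scene" or "top" or "wrist"; returns a dict with "pixels" (480x640x3 uint8, red, green, blue), "fx", "fy", "cx", "cy" (pixels), "k1" (the pictures are not rectified: a ray, as slopes to the right and down, at radius r is drawn at 1 + k1 r^2 times it, then the intrinsics apply), "pose" (4x4, takes a point from camera to world coordinates); the wrist camera has in their place "T_tool_cam" (4x4, takes a point from camera to tool coordinates, whose origin is the TCP and whose axes are the flange's). Camera axes: x right, y up, looking along -z (the intrinsics and any distortion apply to the point x, -y, -z); pixel columns grow to the right and rows downward; lengths in mm; the calibration is good to about 2 mm. A picture is of the moment at which its call begins: read the wrist's pose just before it. There is no depth.
- ctrl.finish_job(): hands the job in; it is judged then, once.
The state is a dict: "clock": time; "qpos": joint angles; "qd": joint speeds; "tau": joint torques, N m; "eef_pos": TCP position; "tool_rot": TCP orientation; "force": force on the tool from outside, world axes, zero at the start; "torque": the same for the moment, N m; "width": finger opening in mm; "gripper_force": force on a finger pad.
Only numpy, scipy, OpenCV 4.12 (cv2) and the standard library are available. Lean on these libraries where they do the work, as an engineer would, in place of code of your own. Each camera call takes 0.05 s, during which the arm holds its last target. There are 200 camera calls.

## Working session

There is one attempt and no reset: what is moved stays moved. The work goes in short steps, Python scripts to look and compute and a shell command to move; the robot and the scene stay as the last step left them, time stands still between calls to the robot, and variables do not carry over. Pictures are saved under pics/ and viewed, at most 10 in all, crops included, and the job is handed in when it is done.

```bash
mkdir -p pics; ls; cat > h.py <<'E'
import numpy as np,cv2
from cell import ctrl
from scipy.spatial.transform import Rotation as R
def pose(s=None):
    s=s or ctrl.read_state(); T=np.eye(4)
    T[:3,:3]=R.from_euler('xyz',s['tool_rot']).as_matrix(); T[:3,3]=s['eef_pos']; return T
def shot(name,fn=None):
    P=pose(); im=ctrl.get_image(name)
    im['W']=P@np.array(im['T_tool_cam']) if name=='wrist' else np.array(im['pose'])
    im['bgr']=np.ascontiguousarray(np.array(im['pixels'])[:,:,::-1])
    if fn: cv2.imwrite('pics/'+fn+'.png',im['bgr']); np.savez('pics/'+fn+'.npz',**{k:im[k] for k in('bgr','W','fx','fy','cx','cy','k1')})
    return im
def load(fn): return dict(np.load('pics/'+fn+'.npz'))
def ray(im,u,v):
    d=np.array([(u-im['cx'])/im['fx'],(v-im['cy'])/im['fy']]); s=d.copy()
    for _ in range(20): s=d/(1+im['k1']*(s@s))
    r=im['W'][:3,:3]@np.array([s[0],-s[1],-1]); return im['W'][:3,3],r
def onz(im,u,v,z):
    o,r=ray(im,u,v); return o+r*(z-o[2])/r[2]
def proj(im,p):
    c=np.linalg.inv(im['W'])@np.append(p,1); s=np.array([c[0],-c[1]])/-c[2]; s=s*(1+im['k1']*(s@s))
    return np.array([im['fx']*s[0]+im['cx'],im['fy']*s[1]+im['cy']])
E
python3 - <<'E'
from h import *
np.set_printoptions(precision=3,suppress=True)
for n in('top','scene','wrist'):
    im=shot(n,n+'0'); print(n,im['W'],im['fx'],im['cx'],im['cy'],im['k1'])
s=ctrl.read_state();print(s)
E
```

```text
pics
top [[   0.019    0.984   -0.179  306.648]
 [  -1.       0.015   -0.022  -42.498]
 [  -0.019    0.179    0.984 1388.806]
 [   0.       0.       0.       1.   ]] 444.54122729247143 321.0412485404406 240.62483047301288 -0.11087107477008125
scene [[  -0.743   -0.388    0.545 1241.231]
 [   0.669   -0.412    0.619  798.057]
 [  -0.016    0.825    0.566  827.967]
 [   0.       0.       0.       1.   ]] 517.8712101489937 312.3241446812717 240.21180299401382 -0.13922071863112284
wrist [[  0.31   -0.908  -0.283 130.316]
 [  0.951   0.296   0.094 641.635]
 [ -0.001  -0.298   0.955 373.727]
 [  0.      0.      0.      1.   ]] 390.2296700682715 325.2799198454808 237.53996049149586 0.023834504961968383
{'clock': 0.15, 'qpos': array([-1.321,  0.629,  0.038,  1.518, -0.027,  0.996, -0.02 ]), 'qd': array([-0.001, -0.002,  0.   , -0.002, -0.001, -0.   ,  0.001]), 'tau': array([  0.003, -56.38 ,   1.228, -19.365,   0.011,   0.007,  -0.   ]), 'eef_pos': array([201.701, 617.431, 230.613]), 'tool_rot': array([-3.14 ,  0.   ,  2.826]), 'force': array([-0.113,  0.479,  0.047]), 'torque': array([ 0.016,  0.031, -0.008]), 'gripper_force': 0.0, 'width': 85.49179719254005}
```

View pics/top0.png

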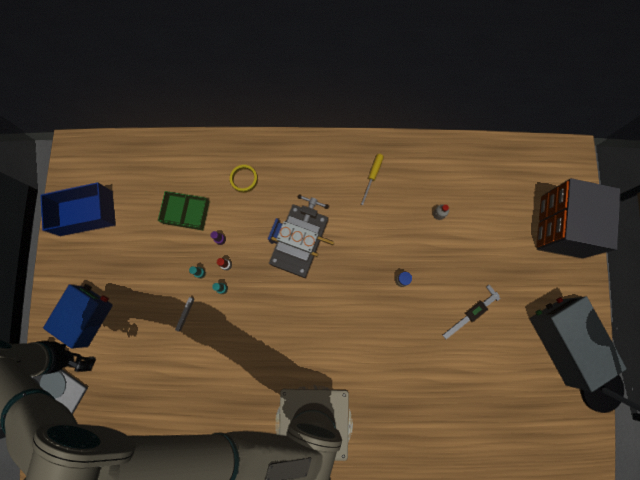

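View pics/scene0.png

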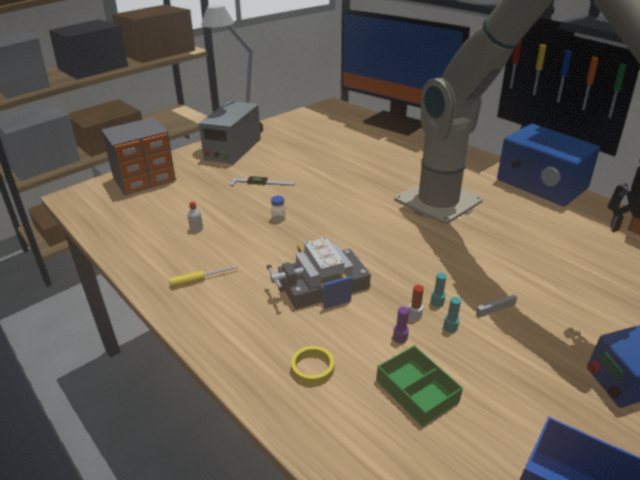

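```bash
python3 - <<'E'
from h import *
im=load('top0'); c=im['bgr'][185:305,180:345]
cv2.imwrite('pics/crop1.png',cv2.resize(c,None,fx=4.8,fy=4.8,interpolation=cv2.INTER_CUBIC))
# rough: screw/cross bar, stop, drift
for n,u,v,z in [('bed lo-left',269,262,45),('bed lo-right',306,277,45),('bed ul',292,205,45),('bed ur',329,216,45),('drift top',223,262,85),('purple',217,236,85),('tq',195,270,85),('tq2',219,286,85),('jar',404,277,70),('flux',440,209,90),('work mid',298,234,100),('base',315,425,0)]:
    print(n,onz(im,u,v,z).round(0))
E
```

```text
bed lo-left [482. 145.  45.]
bed lo-right [438.  31.  45.]
bed ul [663.  80.  45.]
bed ur [629. -36.  45.]
drift top [474. 278.  85.]
purple [553. 301.  85.]
tq [449. 361.  85.]
tq2 [402. 286.  85.]
jar [ 440. -262.   70.]
flux [ 646. -371.   90.]
work mid [560.  54. 100.]
base [-5. -5.  0.]
```

View pics/crop1.png

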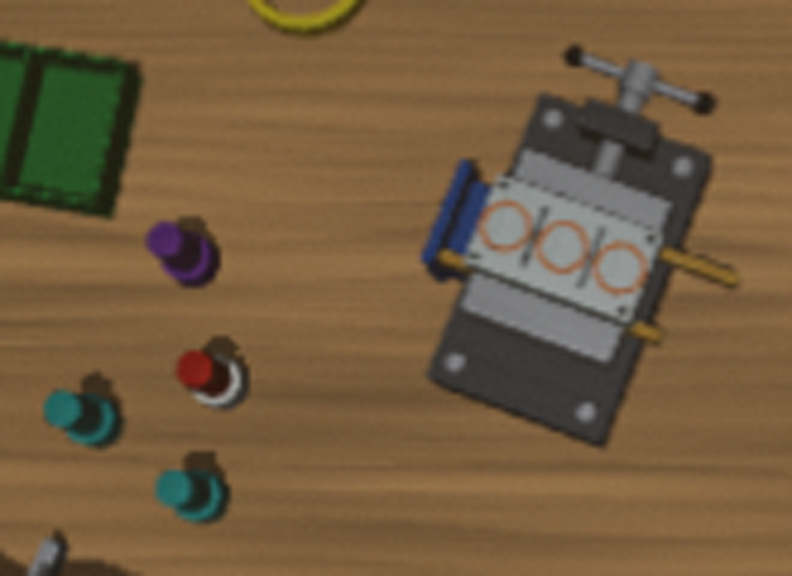

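The pulled-out parallel is in the +x slot (upper, end at about crop (737,275)). The red/white drift is at crop (205,375), with one purple and two turquoise look-alikes around it. I'll move the wrist over the vise.

```bash

python3 -m handwheel '[[[0,0,0],[-0.0257,-0.023,-0.001],1],[[0,0,0],[-0.0257,-0.023,-0.001],1],[[0,0,0],[-0.0257,-0.023,-0.001],1],[[0,0,0],[-0.0257,-0.023,-0.001],1],[[0,0,0],[-0.0257,-0.023,-0.001],1]]'
python3 -m handwheel '[[[0,0,0],[-0.0257,-0.023,-0.001],1],[[0,0,0],[-0.0257,-0.023,-0.001],1],[[0,0,0],[-0.0257,-0.023,-0.001],1],[[0,0,0],[-0.0257,-0.023,-0.001],1],[[0,0,0],[-0.0257,-0.023,-0.001],1]]'
python3 -m handwheel '[[[0,0,0],[-0.0257,-0.023,-0.001],1],[[0,0,0],[-0.0257,-0.023,-0.001],1],[[0,0,0],[-0.0257,-0.023,-0.001],1],[[0,0,0],[-0.0257,-0.023,-0.001],1],[[0,0,0],[-0.0257,-0.023,-0.001],1]]'
python3 -m handwheel '[[[0,0,0],[-0.0257,-0.023,-0.001],1],[[0,0,0],[-0.0257,-0.023,-0.001],1],[[0,0,0],[-0.0257,-0.023,-0.001],1],[[0,0,0],[-0.0257,-0.023,-0.001],1],[[0,0,0],[-0.0257,-0.023,-0.001],1]]'
python3 -m handwheel '[[[0,0,7],[0,0,0],1],[[0,0,7],[0,0,0],1],[[0,0,7],[0,0,0],1],[[0,0,7],[0,0,0],1],[[0,0,7],[0,0,0],1]]'
python3 -m handwheel '[[[0,0,7],[0,0,0],1],[[0,0,7],[0,0,0],1],[[0,0,7],[0,0,0],1],[[0,0,7],[0,0,0],1],[[0,0,7],[0,0,0],1]]'
python3 -m handwheel '[[[0,0,7],[0,0,0],1],[[0,0,7],[0,0,0],1],[[0,0,7],[0,0,0],1],[[0,0,0],[0,0,0],1],[[0,0,0],[0,0,0],1]]'
python3 - <<'E'
from h import *
s=ctrl.read_state(); print(s['qpos'].round(2))
im=shot('wrist','wrist1')
E
```

```text
clock: 0.57
eef_pos: [288.7, 467.0, 236.1]
tool_rot: [-3.141, -0.0, 2.826]
force: [0.6, 0.2, -0.4]
width: 25.5
gripper_force: 0.0
clock: 0.98
eef_pos: [375.1, 317.8, 241.3]
tool_rot: [-3.141, -0.0, 2.826]
force: [0.2, 0.1, 0.4]
width: -0.2
gripper_force: 0.0
clock: 1.4
eef_pos: [461.6, 168.6, 246.3]
tool_rot: [-3.142, -0.0, 2.826]
force: [0.7, 0.4, 0.5]
width: 0.1
gripper_force: 0.0
clock: 1.82
eef_pos: [548.0, 19.4, 251.2]
tool_rot: [-3.142, -0.0, 2.826]
force: [-0.1, 0.3, -0.5]
width: 0.4
gripper_force: 0.0
clock: 2.23
eef_pos: [547.3, 20.8, 251.0]
tool_rot: [-3.141, -0.0, 2.209]
force: [0.4, 0.3, -0.8]
width: 0.0
gripper_force: 0.0
clock: 2.65
eef_pos: [547.3, 21.1, 251.1]
tool_rot: [-3.141, -0.0, 1.598]
force: [0.6, 0.5, -0.2]
width: -0.4
gripper_force: 0.0
clock: 3.07
eef_pos: [547.4, 21.2, 251.0]
tool_rot: [-3.141, 0.001, 1.241]
force: [0.4, -0.1, -0.1]
width: -0.2
gripper_force: 0.0
[-0.45  0.51  0.55  1.79 -0.32  0.93 -0.1 ]
```

View pics/wrist1.png

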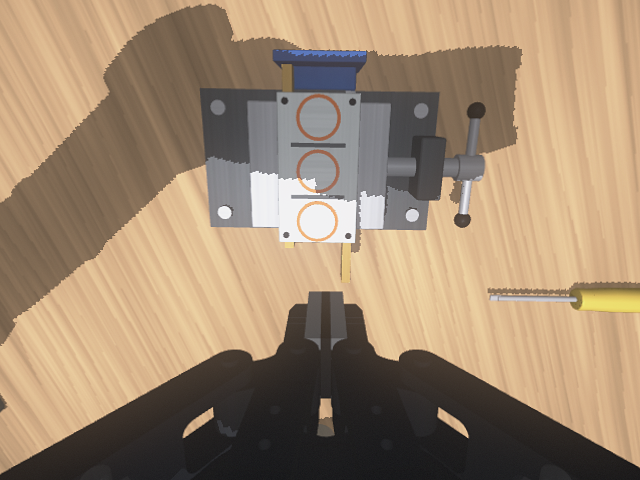

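Rings are at (318,117), (318,171) and (317,222), bed corners at about (201,88), (439,93), (427,230), (210,227), and the pulled parallel's end at (346,281). Next I compute positions.

```bash
cat >> h.py <<'E'
def rings(im,box):
    x0,y0,x1,y1=box; b=im['bgr'][y0:y1,x0:x1].astype(int)
    m=((b[:,:,2]-b[:,:,0]>30)&(b[:,:,2]>b[:,:,1]+8)).astype(np.uint8)*255
    m=cv2.dilate(m,np.ones((3,3),np.uint8))
    cs,_=cv2.findContours(m,cv2.RETR_EXTERNAL,cv2.CHAIN_APPROX_NONE); out=[]
    for c in cs:
        if len(c)>60:
            (x,y),ax,a=cv2.fitEllipse(cv2.convexHull(c)); out.append((x+x0,y+y0,max(ax),min(ax)))
    return sorted(out,key=lambda t:t[1])
E
python3 - <<'E'
from h import *
im=load('wrist1')
g=cv2.cvtColor(im['bgr'],cv2.COLOR_BGR2GRAY)
pts=np.array([[201,88],[439,93],[427,230],[210,227]],np.float32).reshape(-1,1,2)
pts=cv2.cornerSubPix(g,pts,(5,5),(-1,-1),(3,30,.01)).reshape(-1,2); print(pts)
C=np.array([onz(im,u,v,45)[:2] for u,v in pts]); print(C.round(1),[round(float(np.linalg.norm(C[i]-C[(i+1)%4])),1) for i in range(4)])
c=C.mean(0); d=(C[1]-C[0]+C[2]-C[3]); yaw=np.arctan2(d[1],d[0]); e=(C[0]-C[3]+C[1]-C[2]); print('c',c,'yaw',yaw,np.arctan2(-e[0],e[1]))
Rv=np.array([[np.cos(yaw),-np.sin(yaw)],[np.sin(yaw),np.cos(yaw)]])
V=lambda p:Rv.T@(p[:2]-c)
r=rings(im,(280,92,354,243)); print(np.round(r,1))
for t in r:
    for z in(95,101): print(z,V(onz(im,t[0],t[1],z)).round(1))
for n,u,v,z in[('par end',346,281,45),('par end top',346,281,65),('par1 end',289,247,65),('stop top L',273,51,75),('stop top R',366,52,75),('crossbar1',476,110,60),('workTL',278,93,100),('TR',360,93,100),('BL',279,242,100),('BR',355,243,100)]: print(n,V(onz(im,u,v,z)).round(1))
t=load('top0'); print('top par end',V(onz(t,180+737/4.8,185+279/4.8,55)))
E
```

```text
[[199.3096   87.48144]
 [439.24753  91.83859]
 [425.5186  229.4517 ]
 [210.26434 226.29817]]
[[480.7 148.3]
 [669.   80.4]
 [628.3 -32.2]
 [440.2  35.4]] [200.2, 119.7, 199.9, 120.0]
c [554.52729224  57.99708592] yaw -0.3453904701530429 -0.3452455192774401
[[318.1 117.   49.4  47.4]
 [317.6 170.8  45.9  45.6]
 [308.8 225.4  65.   45. ]]
95 [-0.1 38.6]
101 [ 0.  38.7]
95 [-0.1 -0.4]
101 [0.  0.4]
95 [ -6.7 -43.7]
101 [ -6.4 -42.1]
par end [  27.7 -113.1]
par end top [  26.4 -104.3]
par1 end [-25.4 -72.3]
stop top L [-34.4  84.5]
stop top R [34.7 85. ]
crossbar1 [127.1  45.6]
workTL [-28.4  54.3]
TR [29.4 55.2]
BL [-30.  -56.3]
BR [ 30.3 -56.2]
top par end [  25.28484626 -107.11983297]
```

```bash

python3 -m handwheel '[[[0,0,0.9],[0,0,0],1],[[0,0,0],[-0.0313,0.0067,0],1],[[0,0,0],[-0.0313,0.0067,0],1],[[0,0,0],[-0.0313,0.0067,0],1],[[0,0,0],[0,0,0.02],1]]'
python3 -m handwheel '[[[0,0,0],[0,0,0.036],1],[[0,0,0],[0,0,0.036],1],[[0,0,0],[0,0,0.036],1],[[0,0,0],[0,0,0.036],1],[[0,0,0],[0,0,0.036],1]]'
python3 -m handwheel '[[[0,0,0],[0,0,0],1],[[0,0,0],[0,0,0],1]]'
cat >> h.py <<'E'
VC=np.array([554.5,58.]);VY=-0.3453
def V(p):
    c,s=np.cos(VY),np.sin(VY); d=np.array(p)[:2]-VC; return np.array([c*d[0]+s*d[1],-s*d[0]+c*d[1]])
E
python3 - <<'E'
from h import *
s=ctrl.read_state(); print(V(s['eef_pos']),s['force'])
im=shot('wrist','wrist2')
E
```

```text
clock: 3.53
eef_pos: [535.4, -83.2, 234.9]
tool_rot: [3.132, 0.003, 1.214]
force: [0.5, -1.6, 0.7]
width: 0.2
gripper_force: 0.0
clock: 3.95
eef_pos: [534.5, -74.1, 49.9]
tool_rot: [3.141, -0.001, 1.223]
force: [0.8, 0.9, 0.4]
width: 0.1
gripper_force: 0.0
clock: 4.12
eef_pos: [533.1, -74.2, 50.3]
tool_rot: [-3.138, 0.001, 1.222]
force: [0.4, -0.2, 0.2]
width: 0.4
gripper_force: 0.0
[  24.61019497 -131.68976398] [ 0.41198523 -0.19746417  0.24520994]
```

View pics/wrist2.png

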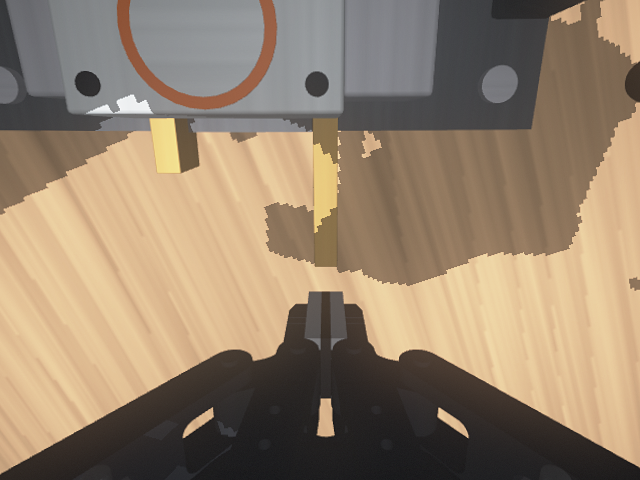

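Fingers at (325,292) are in line with the parallel end at (325,266). Now I push.

```bash

python3 -m handwheel '[[[0,0,0],[0.006,0,0],1],[[0,0,0],[0.006,0,0],1],[[0,0,0],[0.004,0,0],1],[[0,0,0],[0.004,0,0],1],[[0,0,0],[0.004,0,0],1]]'
python3 -m handwheel '[[[0,0,0],[0.004,0,0],1],[[0,0,0],[0.004,0,0],1],[[0,0,0],[0.004,0,0],1],[[0,0,0],[0.004,0,0],1],[[0,0,0],[0,0,0],1]]'
python3 - <<'E'
from h import *
s=ctrl.read_state(); print(V(s['eef_pos']),s['force'])
im=shot('wrist','wrist3')
b=im['bgr'].astype(int); m=(b[:,:,2]-b[:,:,0]>60)&(b[:,:,1]-b[:,:,0]>35)
import sys
for u in(318,325,332): 
    col=np.where(m[100:300,u])[0]+100; print(u,col.min() if len(col) else 0,col.max() if len(col) else 0)
E
```

```text
clock: 4.58
eef_pos: [543.3, -51.3, 52.3]
tool_rot: [3.14, -0.0, 1.222]
force: [-1.1, -1.1, 0.8]
width: -0.0
gripper_force: 1.0
clock: 5.0
eef_pos: [548.4, -35.3, 51.2]
tool_rot: [-3.142, -0.001, 1.223]
force: [-0.4, 0.1, -0.4]
width: -0.1
gripper_force: 0.0
[ 25.88940012 -89.86279387] [-0.4115183   0.09512392 -0.3851378 ]
318 0 0
325 0 0
332 0 0
```

```bash

python3 -m handwheel '[[[0,0,0],[0.002,0,0],1],[[0,0,0],[0.002,0,0],1],[[0,0,0],[0,0,0],1]]'
python3 -m handwheel '[[[0,0,0],[0.001,0,0],1],[[0,0,0],[0,0,0],1]]'
python3 -m handwheel '[[[0,0,0],[0.001,0,0],1],[[0,0,0],[0,0,0],1]]'
python3 - <<'E'
from h import *
s=ctrl.read_state(); print(V(s['eef_pos']),s['force'])
im=shot('wrist','wrist4')
cv2.imwrite('pics/w4c.png',cv2.resize(im['bgr'][60:320,100:420],None,fx=2.3,fy=2.3))
E
```

```text
clock: 5.3
eef_pos: [549.2, -32.1, 51.1]
tool_rot: [-3.141, -0.0, 1.222]
force: [-0.0, 0.3, -0.1]
width: -0.7
gripper_force: 0.0
clock: 5.47
eef_pos: [549.6, -31.6, 51.2]
tool_rot: [-3.141, -0.0, 1.222]
force: [0.2, 0.7, -0.1]
width: -0.2
gripper_force: 0.0
clock: 5.63
eef_pos: [550.0, -30.7, 51.2]
tool_rot: [-3.141, -0.0, 1.222]
force: [0.1, 0.6, -0.5]
width: -0.2
gripper_force: 0.2
[ 25.83130545 -85.01202423] [ 0.14056383  0.56194398 -0.54621794]
```

View pics/w4c.png

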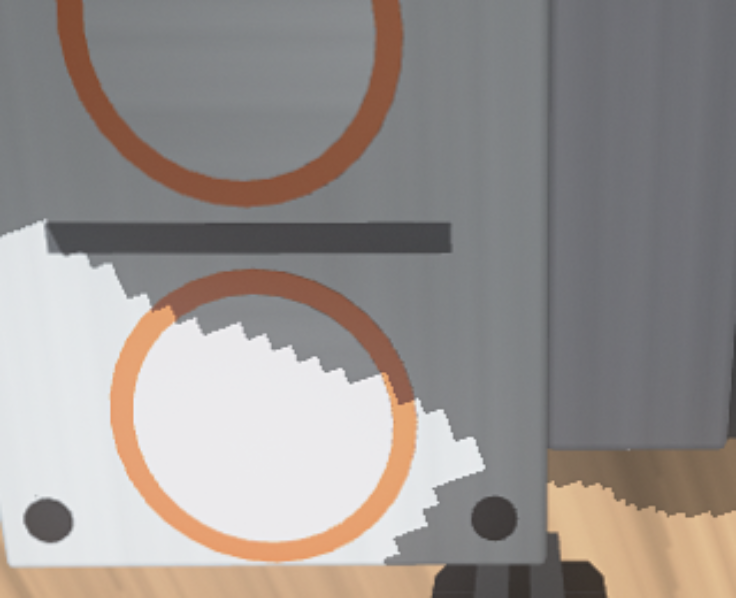

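The fingers are just outside the work's −y edge and the end stop hasn't been felt yet, so I continue in 1 mm steps.

```bash

for i in 1; do python3 -m handwheel '[[[0,0,0],[0.001,0,0],1],[[0,0,0],[0,0,0],1]]'
python3 -m handwheel '[[[0,0,0],[0.001,0,0],1],[[0,0,0],[0,0,0],1]]'
python3 -m handwheel '[[[0,0,0],[0.001,0,0],1],[[0,0,0],[0,0,0],1]]'; done | grep -E 'eef|force: \['
```

```text
eef_pos: [550.5, -29.8, 51.3]
force: [-0.4, 0.2, 0.5]
eef_pos: [550.5, -29.6, 51.3]
force: [-1.1, -0.7, 0.8]
eef_pos: [550.6, -29.6, 51.3]
force: [-1.3, -4.8, 0.5]
```

Force rises to 5 N with the TCP at vise y ≈ −84 mm, about where home should be (−83). Backing off to verify.

```bash

python3 -m handwheel '[[[0,0,0],[-0.02,0,0],1],[[0,0,0],[-0.025,0,0],1],[[0,0,0],[0,0,-0.04],1],[[0,0,0],[0,0,-0.04],1],[[0,0,0],[0,0,-0.04],1]]'
python3 -m handwheel '[[[0,0,0],[0,0,-0.02],0],[[0,0,0],[0,0,0],0]]'
python3 - <<'E'
from h import *
s=ctrl.read_state(); print(V(s['eef_pos']),s['force'],s['qpos'].round(2))
im=shot('wrist','wrist5')
b=im['bgr'].astype(int); h=cv2.cvtColor(im['bgr'],cv2.COLOR_BGR2HSV)
for vx in(-25.5,25.5):
    c,s_=np.cos(VY),np.sin(VY)
    pr=[]
    for vy in np.arange(-95,-54,1.0):
        p=[VC[0]+c*vx-s_*vy,VC[1]+s_*vx+c*vy,65]; u,v=proj(im,p).round().astype(int); pr.append((vy,u,v,tuple(h[v,u])))
    print(vx,[ (a[0],int(a[3][1])) for a in pr if a[0]<-60], pr[0][1:3],pr[-1][1:3])
im2=shot('top')
E
```

```text
clock: 6.6
eef_pos: [535.0, -70.4, 172.3]
tool_rot: [-3.14, -0.0, 1.22]
force: [1.2, -0.4, 0.2]
width: 0.1
gripper_force: 0.0
clock: 6.77
eef_pos: [539.1, -70.5, 196.1]
tool_rot: [3.133, -0.003, 1.222]
force: [0.2, 0.1, -0.3]
width: 23.0
gripper_force: 0.0
[  29.019097  -126.1093563] [ 0.22572356  0.06878701 -0.28250247] [-0.26  0.57  0.52  1.87 -0.39  0.79  0.12]
-25.5 [(np.float64(-95.0), 92), (np.float64(-94.0), 91), (np.float64(-93.0), 91), (np.float64(-92.0), 89), (np.float64(-91.0), 91), (np.float64(-90.0), 91), (np.float64(-89.0), 91), (np.float64(-88.0), 93), (np.float64(-87.0), 91), (np.float64(-86.0), 91), (np.float64(-85.0), 91), (np.float64(-84.0), 91), (np.float64(-83.0), 91), (np.float64(-82.0), 93), (np.float64(-81.0), 94), (np.float64(-80.0), 92), (np.float64(-79.0), 90), (np.float64(-78.0), 90), (np.float64(-77.0), 91), (np.float64(-76.0), 91), (np.float64(-75.0), 90), (np.float64(-74.0), 91), (np.float64(-73.0), 91), (np.float64(-72.0), 107), (np.float64(-71.0), 107), (np.float64(-70.0), 106), (np.float64(-69.0), 107), (np.float64(-68.0), 105), (np.float64(-67.0), 1
[... 477 characters left out ...]
, (np.float64(-85.0), 91), (np.float64(-84.0), 89), (np.float64(-83.0), 89), (np.float64(-82.0), 89), (np.float64(-81.0), 88), (np.float64(-80.0), 88), (np.float64(-79.0), 88), (np.float64(-78.0), 87), (np.float64(-77.0), 87), (np.float64(-76.0), 88), (np.float64(-75.0), 87), (np.float64(-74.0), 87), (np.float64(-73.0), 85), (np.float64(-72.0), 114), (np.float64(-71.0), 116), (np.float64(-70.0), 114), (np.float64(-69.0), 114), (np.float64(-68.0), 113), (np.float64(-67.0), 113), (np.float64(-66.0), 113), (np.float64(-65.0), 113), (np.float64(-64.0), 108), (np.float64(-63.0), 109), (np.float64(-62.0), 110), (np.float64(-61.0), 109)] (np.int64(317), np.int64(184)) (np.int64(317), np.int64(125))
```

Both parallels end at vise y = −72, so both are home. Now to the drift.

```bash

python3 -m handwheel '[[[0,0,0],[0.0306,-0.0178,0],0],[[0,0,0],[0.0306,-0.0178,0],0],[[0,0,0],[0.0306,-0.0178,0],0],[[0,0,0],[0.0306,-0.0178,0],0],[[0,0,0],[0.0306,-0.0178,0],0]]'
python3 -m handwheel '[[[0,0,0],[0.0306,-0.0178,0],0],[[0,0,0],[0.0306,-0.0178,0],0],[[0,0,0],[0.0306,-0.0178,0],0],[[0,0,0],[0.0306,-0.0178,0],0],[[0,0,0],[0.0306,-0.0178,0],0]]'
python3 -m handwheel '[[[0,0,-6.67],[0,0,0],0],[[0,0,-6.67],[0,0,0],0],[[0,0,-6.67],[0,0,0],0],[[0,0,-6.67],[0,0,0],0],[[0,0,-6.67],[0,0,0],0]]' >/dev/null
python3 -m handwheel '[[[0,0,-6.67],[0,0,0],0],[[0,0,-6.67],[0,0,0],0],[[0,0,-6.67],[0,0,0],0],[[0,0,-6.67],[0,0,0],0],[[0,0,-6.67],[0,0,0],0]]'
python3 -m handwheel '[[[0,0,-6.67],[0,0,0],0],[[0,0,-6.67],[0,0,0],0],[[0,0,0],[0,0,0],0],[[0,0,0],[0,0,0],0]]'
cat >> h.py <<'E'
def redblob(im):
    h=cv2.cvtColor(im['bgr'],cv2.COLOR_BGR2HSV)
    m=((((h[:,:,0]<7)|(h[:,:,0]>173))&(h[:,:,1]>150)&(h[:,:,2]>60))*255).astype(np.uint8)
    n,l,st,ce=cv2.connectedComponentsWithStats(m); i=1+np.argmax(st[1:,4]); return m,st[i],ce[i]
E
python3 - <<'E'
from h import *
s=ctrl.read_state(); print(s['qpos'].round(2))
im=shot('wrist','wrist6'); print(redblob(im)[1:])
E
```

```text
clock: 7.28
eef_pos: [502.6, 105.7, 189.6]
tool_rot: [-3.139, 0.001, 1.222]
force: [0.9, 0.3, -0.2]
width: 85.3
gripper_force: 0.0
clock: 7.7
eef_pos: [471.1, 279.8, 189.4]
tool_rot: [-3.139, 0.002, 1.222]
force: [1.5, 0.4, 0.1]
width: 85.4
gripper_force: 0.0
clock: 8.53
eef_pos: [471.6, 278.0, 189.4]
tool_rot: [-3.138, -0.002, 2.392]
force: [0.5, 0.1, 0.1]
width: 85.9
gripper_force: 0.0
clock: 8.87
eef_pos: [472.1, 277.9, 189.9]
tool_rot: [-3.14, -0.002, 2.616]
force: [-0.5, -0.3, -0.5]
width: 85.2
gripper_force: 0.0
[-0.68  0.54  0.15  1.85 -0.11  0.76  0.57]
(array([325, 219,  34,  30, 613], dtype=int32), array([343.82544861, 231.97553018]))
```

View pics/wrist6.png

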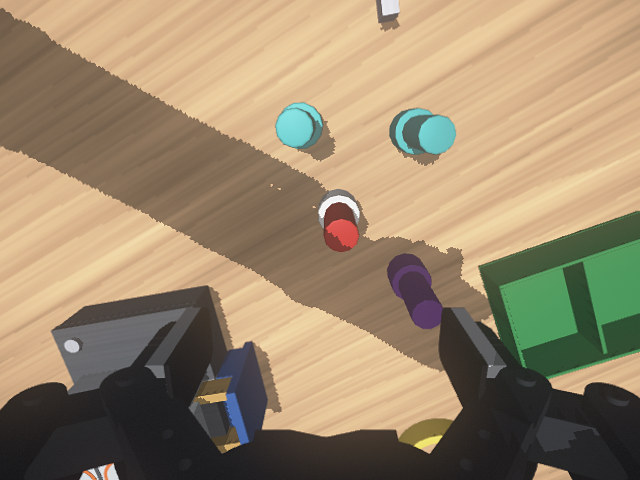

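The drift's top is at (341,236) and its white foot at (340,208). The closing line between the look-alikes is clear.

```bash
python3 - <<'E'
from h import *
im=load('wrist6'); h=cv2.cvtColor(im['bgr'],cv2.COLOR_BGR2HSV); m=redblob(im)[0]
m2=m*((h[:,:,2]>150))  # bright top
ys,xs=np.where(m2>0); print(xs.min(),xs.max(),ys.min(),ys.max())
top=[(xs.min()+xs.max())/2,(ys.min()+ys.max())/2]; p=onz(im,*top,85)
print(top,p, [onz(im,xs.min(),top[1],85),onz(im,xs.max(),top[1],85)])
T=pose(); T[:3,3]; print('tool',np.linalg.inv(T)@np.append([p[0],p[1],43],1))
for n,u,v in[('tq1',295,128),('tq2',437,134),('pur',428,315)]: print(n,(onz(im,u,v,85)-p)[:2].round(0),(T[:3,:3].T@(onz(im,u,v,85)-p)).round(0))
E
```

```text
326 358 219 247
[np.float64(342.0), np.float64(233.0)] [476.73619895 288.84310559  85.        ] [array([471.41133434, 279.65431197,  85.        ]), array([482.05920095, 298.02818306,  85.        ])]
tool [  1.49876765  11.91453417 147.16964613   1.        ]
tq1 [-73.   8.] [ 67. -30.   0.]
tq2 [-26.  81.] [63. 57.  0.]
pur [83. 23.] [-60.  62.  -0.]
```

```bash
python3 - <<'E'
from h import *
w=load('wrist6'); t=load('top0')
c=t['bgr'][185:305,180:345]; t2=dict(t); b=t['bgr'].copy(); b2=np.zeros_like(b); b2[240:280,205:240]=b[240:280,205:240]; t2['bgr']=b2
_,st,ce=redblob(t2); print(st,ce)
print('top red',onz(t,*ce,80)[:2],'white foot top',onz(t,180+222/4.8,185+380/4.8,15))
print('wrist foot z0-30',onz(w,340,208,15),onz(w,339,212,30))
o1,r1=ray(t,*ce); o2,r2=ray(w,342,233)
A=np.stack([r1,-r2],1); k=np.linalg.lstsq(A,o2-o1,rcond=None)[0]; print(o1+r1*k[0],o2+r2*k[1])
E
```

```text
[217 258   8   8  49] [220.32653061 261.6122449 ]
top red [475.94852816 287.07304463] white foot top [476.63169666 284.07870256  15.        ]
wrist foot z0-30 [476.42668151 290.25652707  15.        ] [475.62429808 289.20227217  30.        ]
[476.08057049 287.33008675  78.97922408] [478.2702244  288.22743382  79.48842789]
```

```bash

python3 -m handwheel '[[[0,0,0],[0.0015,0.0115,0],0],[[0,0,0],[0,0,0.035],0],[[0,0,0],[0,0,0.035],0],[[0,0,0],[0,0,0.035],0],[[0,0,0],[0,0,0.025],0]]'
python3 -m handwheel '[[[0,0,0],[0,0,0.022],0],[[0,0,0],[0,0,0],0],[[0,0,0],[0,0,0],0.4],[[0,0,0],[0,0,0],0.7],[[0,0,0],[0,0,0],1]]'
python3 -m handwheel '[[[0,0,0],[0,0,0],1],[[0,0,0],[0,0,0],1],[[0,0,0],[0,0,0],1],[[0,0,0],[0,0,0],1]]'
python3 -c "
from h import *
shot('wrist','wrist7');print(ctrl.read_state()['torque'])"
```

```text
clock: 9.33
eef_pos: [476.6, 289.4, 58.5]
tool_rot: [-3.14, -0.001, 2.618]
force: [0.7, 0.1, -0.3]
width: 85.7
gripper_force: 0.0
clock: 9.75
eef_pos: [478.7, 289.8, 40.9]
tool_rot: [3.139, 0.001, 2.619]
force: [-0.4, -0.5, 0.0]
width: 51.4
gripper_force: 0.0
clock: 10.08
eef_pos: [478.1, 289.1, 40.3]
tool_rot: [3.14, 0.001, 2.619]
force: [-0.1, -1.0, 6.7]
width: 22.8
gripper_force: 59.2
[-0.11868957  0.13830695  0.04345563]
```

View pics/wrist7.png

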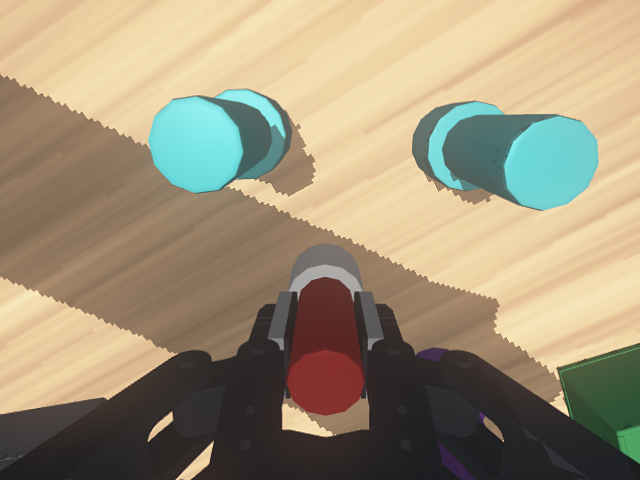

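Drift is held centrally (red top at (326,382) between the pads). Lift it and carry it over the work's middle.

```bash

python3 -m handwheel '[[[0,0,0],[0,0,-0.02],1],[[0,0,0],[0,0,-0.04],1],[[0,0,0],[0,0,-0.04],1],[[0,0,0],[0,0,-0.04],1],[[0,0,0],[0,0,-0.01],1]]'
python3 -m handwheel '[[[0,0,0],[-0.0227,-0.0203,0],1],[[0,0,0],[-0.0227,-0.0203,0],1],[[0,0,0],[-0.0227,-0.0203,0],1],[[0,0,0],[-0.0227,-0.0203,0],1],[[0,0,0],[0,0,0],1]]'
python3 -m handwheel '[[[0,0,0],[-0.0227,-0.0203,0],1],[[0,0,0],[-0.0227,-0.0203,0],1],[[0,0,0],[-0.0227,-0.0203,0],1],[[0,0,0],[-0.0227,-0.0203,0],1],[[0,0,0],[0,0,0],1]]'
python3 -m handwheel '[[[0,0,0],[0,0,0],1],[[0,0,0],[0,0,0],1]]'
python3 - <<'E'
from h import *
s=ctrl.read_state();print(s['force'],s['torque'],s['width'],V(s['eef_pos']))
# tilt before, from wrist1 + wrist5
a=load('wrist1');b=load('wrist5')
ra=rings(a,(288,92,350,240)); rb=rings(b,(240,0,320,120)); print(np.round(ra,1),np.round(rb,1))
im=shot('wrist','wrist8'); _,st,ce=redblob(im); print(st,ce)
w7=load('wrist7'); print(redblob(w7)[1:])
E
```

```text
clock: 10.55
eef_pos: [480.5, 290.3, 195.3]
tool_rot: [3.133, 0.004, 2.618]
force: [0.5, 0.8, -0.7]
width: 23.0
gripper_force: 59.1
clock: 10.97
eef_pos: [517.5, 164.8, 189.1]
tool_rot: [-3.138, 0.003, 2.609]
force: [1.3, -0.5, -0.5]
width: 22.1
gripper_force: 59.1
clock: 11.38
eef_pos: [555.3, 49.1, 189.1]
tool_rot: [-3.138, 0.004, 2.609]
force: [0.8, -1.7, -2.2]
width: 22.6
gripper_force: 59.1
clock: 11.55
eef_pos: [553.2, 57.9, 188.8]
tool_rot: [-3.142, -0.001, 2.619]
force: [0.5, 1.1, -1.4]
width: 23.0
gripper_force: 59.1
[ 0.45404843  1.07943045 -1.35157857] [-0.00337563  0.04082053 -0.02493151] 23.014102398691605 [-1.20063208 -0.52190392]
[[318.1 117.   49.4  47.4]
 [317.6 170.8  45.9  45.6]
 [316.9 220.9  44.   43.4]] [[267.3  18.   69.8  61.7]
 [270.4  93.7  63.7  58.9]]
[ 287  347   78   68 3957] [326.04826889 380.82057114]
(array([ 287,  326,   78,   89, 5224], dtype=int32), array([324.81776417, 372.5245023 ]))
```

Centred over the middle; now descending.

```bash

python3 -m handwheel '[[[0,0,0],[0,0,0.015],1],[[0,0,0],[0,0,0.015],1],[[0,0,0],[0,0,0.005],1],[[0,0,0],[0,0,0.003],1],[[0,0,0],[0,0,0],1]]'
for i in 1; do python3 -m handwheel '[[[0,0,0],[0,0,0.002],1],[[0,0,0],[0,0,0],1]]'
python3 -m handwheel '[[[0,0,0],[0,0,0.002],1],[[0,0,0],[0,0,0],1]]'
python3 -m handwheel '[[[0,0,0],[0,0,0.002],1],[[0,0,0],[0,0,0],1]]'; 
python3 -m handwheel '[[[0,0,0],[0,0,0.001],1],[[0,0,0],[0,0,0],1]]';
python3 -m handwheel '[[[0,0,0],[0,0,0.001],1],[[0,0,0],[0,0,0],1]]'; done | grep -E 'eef|force: \['
```

```text
clock: 12.02
eef_pos: [553.3, 58.3, 150.9]
tool_rot: [-3.141, -0.001, 2.62]
force: [1.2, 0.9, -1.0]
width: 22.7
gripper_force: 59.1
eef_pos: [554.1, 57.7, 149.7]
force: [0.2, 0.6, -0.9]
eef_pos: [553.9, 57.4, 147.5]
force: [0.1, 0.2, -0.9]
eef_pos: [553.7, 57.3, 145.2]
force: [-0.3, -0.1, -1.1]
eef_pos: [553.6, 57.3, 144.2]
force: [-0.4, 1.0, -1.5]
eef_pos: [553.9, 57.3, 143.3]
force: [-0.6, -0.1, -0.3]
```

```bash

for i in 1; do python3 -m handwheel '[[[0,0,0],[0,0,0.001],1],[[0,0,0],[0,0,0],1]]'
python3 -m handwheel '[[[0,0,0],[0,0,0.001],1],[[0,0,0],[0,0,0],1]]'
python3 -m handwheel '[[[0,0,0],[0,0,0.001],1],[[0,0,0],[0,0,0],1]]'; 
python3 -m handwheel '[[[0,0,0],[0,0,0.001],1],[[0,0,0],[0,0,0],1]]';
python3 -m handwheel '[[[0,0,0],[0,0,0.001],1],[[0,0,0],[0,0,0],1]]'; done | grep -E 'eef|force: \['
```

```text
eef_pos: [553.9, 57.4, 142.8]
force: [-0.7, 0.9, 3.0]
eef_pos: [554.0, 57.4, 142.0]
force: [-1.3, -0.3, 5.9]
eef_pos: [554.0, 57.4, 141.0]
force: [-2.1, 0.7, 5.8]
eef_pos: [554.0, 57.4, 140.1]
force: [-1.3, 0.3, 6.0]
eef_pos: [554.0, 57.4, 139.1]
force: [-2.3, -0.1, 6.1]
```

```bash

for i in 1; do python3 -m handwheel '[[[0,0,0],[0,0,0.001],1],[[0,0,0],[0,0,0],1]]'
python3 -m handwheel '[[[0,0,0],[0,0,0.001],1],[[0,0,0],[0,0,0],1]]'
python3 -m handwheel '[[[0,0,0],[0,0,0.001],1],[[0,0,0],[0,0,0],1]]'; 
python3 -m handwheel '[[[0,0,0],[0,0,0.001],1],[[0,0,0],[0,0,0],1]]';
python3 -m handwheel '[[[0,0,0],[0,0,0.001],1],[[0,0,0],[0,0,0],1]]'; done | grep -E 'eef|force: \['
```

```text
eef_pos: [554.0, 57.4, 138.0]
force: [-1.0, 0.2, 6.2]
eef_pos: [554.0, 57.3, 137.2]
force: [-1.7, -0.4, 6.6]
eef_pos: [554.0, 57.2, 136.6]
force: [-2.0, -0.7, 10.3]
eef_pos: [553.9, 57.1, 135.7]
force: [-2.7, -0.7, 11.1]
eef_pos: [553.9, 56.9, 135.2]
force: [-4.2, -1.7, 14.9]
```

```bash

for i in 1; do python3 -m handwheel '[[[0,0,0],[0,0,0.001],1],[[0,0,0],[0,0,0],1]]'
python3 -m handwheel '[[[0,0,0],[0,0,0.001],1],[[0,0,0],[0,0,0],1]]'
python3 -m handwheel '[[[0,0,0],[0,0,0.001],1],[[0,0,0],[0,0,0],1]]'; 
python3 -m handwheel '[[[0,0,0],[0,0,0],1],[[0,0,0],[0,0,0],1]]'; done | grep -E 'eef|rot|force: \['
python3 - <<'E'
from h import *
im=shot('wrist','wrist9'); cv2.imwrite('pics/w9.png',im['bgr'])
E
```

```text
eef_pos: [554.0, 56.8, 135.1]
tool_rot: [3.141, 0.001, 2.618]
force: [-6.2, -2.1, 23.2]
eef_pos: [554.0, 56.8, 134.9]
tool_rot: [3.141, 0.001, 2.618]
force: [-8.0, -1.5, 30.4]
eef_pos: [554.1, 56.7, 134.9]
tool_rot: [3.14, 0.001, 2.618]
force: [-10.0, -2.2, 38.1]
eef_pos: [554.0, 56.7, 134.8]
tool_rot: [3.14, 0.002, 2.618]
force: [-10.0, -2.7, 37.1]
```

View pics/w9.png

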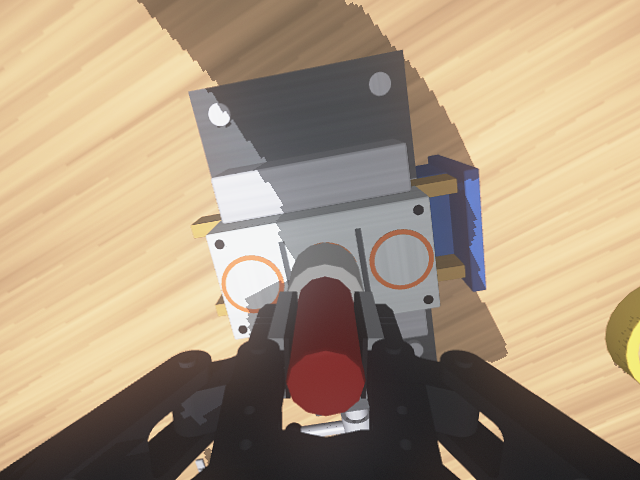

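Workpiece stiffened at TCP z ≈ 135 (top ≈ 95, i.e. seated) under ~37 N; rings a and b are visible at (252,284) and (402,258). Release and check level from above.

```bash

python3 -m handwheel '[[[0,0,0],[0,0,-0.003],1],[[0,0,0],[0,0,-0.006],1],[[0,0,0],[0,0,-0.015],1],[[0,0,0],[0,0,-0.035],1],[[0,0,0],[0,0,0],1]]'
python3 -m handwheel '[[[0,0,0],[-0.04,0.02,0],1],[[0,0,0],[-0.04,0.02,0],1],[[0,0,0],[-0.02,0.01,0],1],[[0,0,0],[0,0,0],1],[[0,0,0],[0,0,0],1]]'
cat > tilt.py <<'E'
from h import *
import sys
def corners(im):
    # predicted hole positions on the top face; take dark blob centroid nearby, as ray
    out=[]
    g=cv2.cvtColor(im['bgr'],cv2.COLOR_BGR2GRAY)
    c,s=np.cos(VY),np.sin(VY)
    for vx,vy in[(-24,-49),(24,-49),(-24,49),(24,49)]:
        p=[VC[0]+c*vx-s*vy,VC[1]+s*vx+c*vy,95]; out.append(proj(im,p).round(0))
    return out
im=shot('wrist','wrist10'); print(corners(im))
b=im['bgr']; cv2.imwrite('pics/w10.png',b)
E
python3 tilt.py
```

```text
clock: 15.65
eef_pos: [557.1, 57.6, 193.9]
tool_rot: [3.136, 0.007, 2.619]
force: [0.3, -0.2, -0.8]
width: 22.8
gripper_force: 58.9
clock: 16.07
eef_pos: [659.5, 50.9, 188.0]
tool_rot: [-3.141, -0.001, 2.618]
force: [-1.6, 0.1, -1.2]
width: 22.3
gripper_force: 58.9
[array([143.,  50.]), array([170., 139.]), array([320.,  15.]), array([335., 108.])]
```

View pics/w10.png

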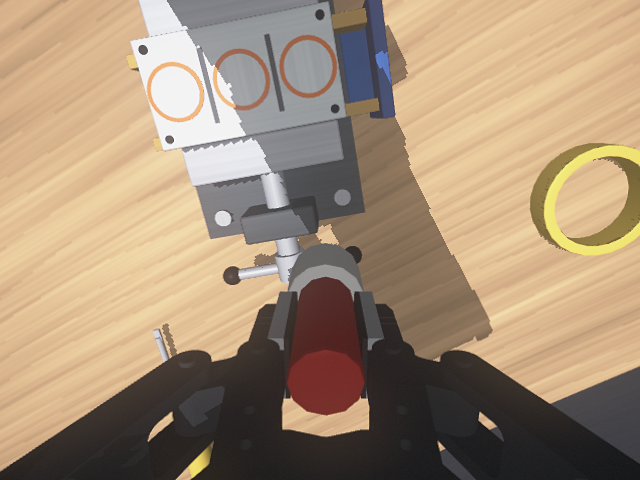

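Holes appear at (143,50), (169,140), (320,14), (335,109), within 1 px of the prediction for a level, seated top. One finer ring check, and the moves back to the drift's place.

```bash
python3 - <<'E'
from h import *
im=load('wrist10'); 
b=im['bgr'].copy()
r=[]
for box in[(140,55,212,128),(211,44,268,114),(277,30,340,102)]:
    r+=rings(im,box)
for t in r:
    o,d=ray(im,t[0],t[1]); q=[onz(im,t[0],t[1],z) for z in(94,95,96)]
    print(np.round(t,1),[V(p).round(1) for p in q])
s=ctrl.read_state();print(s['eef_pos'],s['qpos'].round(2))
T=pose(); print('to drift spot, tool axes',T[:3,:3].T@(np.array([478.1,289.1,190])-T[:3,3]))
E
```

```text
[166.2  95.8  80.3  67.8] [array([  0.7, -44.2]), array([  0.8, -43.9]), array([  0.9, -43.5])]
[240.9  78.9  65.3  58.8] [array([-0.7, -0.3]), array([-0.6, -0.2]), array([-0.4,  0. ])]
[307.8  66.   65.4  60.2] [array([-0.6, 38. ]), array([-0.5, 38.1]), array([-0.4, 38.1])]
[658.29690121  51.09131546 188.13576222] [-0.2   0.69  0.14  1.53 -0.11  0.93  1.02]
to drift spot, tool axes [274.98618432 116.20267429  -1.43855117]
```

```bash
python3 - <<'E'
from h import *
def cen(im,u,v):
    g=cv2.cvtColor(im['bgr'],cv2.COLOR_BGR2GRAY); r=9; p=g[v-r:v+r+1,max(u-r,0):u+r+1].astype(float)
    t=(p.min()+np.median(p))/2; m=(p<t).astype(np.uint8); n,l,st,ce=cv2.connectedComponentsWithStats(m)
    k=min(range(1,n),key=lambda i:np.hypot(*(ce[i]-r))); return ce[k]+[u-r,v-r],st[k,4]
a=load('wrist9');b=load('wrist10'); P=[]
for n,p,q in[('-x-y',(219,244),(143,50)),('+x-y',(242,330),(169,140)),('-x+y',(418,210),(320,14)),('+x+y',(428,300),(335,109))]:
    ca,na=cen(a,*p);cb,nb=cen(b,*q); o1,r1=ray(a,*ca);o2,r2=ray(b,*cb)
    k=np.linalg.lstsq(np.stack([r1,-r2],1),o2-o1,rcond=None)[0]; x=(o1+r1*k[0]+o2+r2*k[1])/2
    print(n,ca.round(1),na,cb.round(1),nb,V(x).round(1),x[2].round(2),'miss',np.linalg.norm(o1+r1*k[0]-o2-r2*k[1]).round(2))
E
```

```text
-x-y [219. 244.] 71 [142.6  49.4] 76 [-24.1 -49.1] 95.54 miss 0.07
+x-y [242.5 329.2] 55 [169.2 139.2] 56 [ 24.  -49.1] 95.64 miss 0.01
-x+y [417.8 209.5] 86 [319.4  14.1] 78 [-24.1  48.9] 95.75 miss 0.11
+x+y [428.  299.1] 71 [334.6 108.2] 57 [23.9 48.9] 95.68 miss 0.02
```

Work is level (hole heights 95.5–95.8 mm at all four corners). Put the drift back.

```bash

python3 -m handwheel '[[[0,0,0],[0.0344,0.0145,0],1],[[0,0,0],[0.0344,0.0145,0],1],[[0,0,0],[0.0344,0.0145,0],1],[[0,0,0],[0.0344,0.0145,0],1],[[0,0,0],[0,0,0],1]]'
python3 -m handwheel '[[[0,0,0],[0.0344,0.0145,0],1],[[0,0,0],[0.0344,0.0145,0],1],[[0,0,0],[0.0344,0.0145,0],1],[[0,0,0],[0.0344,0.0145,0],1],[[0,0,0],[0,0,0],1]]' >/dev/null
python3 -m handwheel '[[[0,0,0],[0,0,0],1],[[0,0,0],[0,0,0.03],1],[[0,0,0],[0,0,0.035],1],[[0,0,0],[0,0,0.035],1],[[0,0,0],[0,0,0.025],1]]'
python3 -m handwheel '[[[0,0,0],[0,0,0.012],1],[[0,0,0],[0,0,0.004],1],[[0,0,0],[0,0,0],1],[[0,0,0],[0,0,0],1]]'
```

```text
clock: 16.53
eef_pos: [561.4, 179.4, 188.9]
tool_rot: [3.14, -0.009, 2.63]
force: [-0.6, 0.7, -1.2]
width: 22.4
gripper_force: 59.0
clock: 17.37
eef_pos: [478.0, 286.7, 62.2]
tool_rot: [-3.139, -0.0, 2.617]
force: [-0.2, -0.4, -0.1]
width: 22.4
gripper_force: 59.0
clock: 17.7
eef_pos: [479.9, 289.0, 49.5]
tool_rot: [3.14, 0.001, 2.618]
force: [1.1, 0.9, -1.2]
width: 22.8
gripper_force: 59.0
```

```bash

for i in 1; do python3 -m handwheel '[[[0,0,0],[0,0,0.004],1],[[0,0,0],[0,0,0.002],1],[[0,0,0],[0,0,0],1]]'
python3 -m handwheel '[[[0,0,0],[0,0,0.0015],1],[[0,0,0],[0,0,0],1]]'
python3 -m handwheel '[[[0,0,0],[0,0,0.001],1],[[0,0,0],[0,0,0],1]]'
python3 -m handwheel '[[[0,0,0],[0,0,0.001],1],[[0,0,0],[0,0,0],1]]'
done | grep -E 'eef|rot|force: \['
```

```text
eef_pos: [479.0, 289.3, 42.9]
tool_rot: [3.141, 0.0, 2.619]
force: [-0.3, -0.4, -0.5]
eef_pos: [478.8, 289.2, 41.0]
tool_rot: [3.141, 0.0, 2.619]
force: [-0.2, 0.2, -1.3]
eef_pos: [478.9, 289.2, 40.3]
tool_rot: [3.141, 0.0, 2.619]
force: [-0.7, -0.4, 3.8]
eef_pos: [479.0, 289.2, 40.2]
tool_rot: [3.141, 0.0, 2.619]
force: [-2.6, -1.7, 12.2]
```

Standing on the bench. Relieve the pressure, release and rise.

```bash

python3 -m handwheel '[[[0,0,0],[0,0,-0.001],1],[[0,0,0],[0,0,0],0.6],[[0,0,0],[0,0,0],0.4],[[0,0,0],[0,0,0],0],[[0,0,0],[0,0,0],0]]'
python3 -m handwheel '[[[0,0,0],[0,0,0],0],[[0,0,0],[0,0,0],0],[[0,0,0],[0,0,0],0],[[0,0,0],[0,0,-0.02],0],[[0,0,0],[0,0,-0.035],0]]'
python3 -m handwheel '[[[0,0,0],[0,0,-0.035],0],[[0,0,0],[0,0,-0.035],0],[[0,0,0],[0,0,-0.025],0],[[0,0,0],[0,0,0],0],[[0,0,0],[0,0,0],0]]'
python3 - <<'E'
from h import *
im=shot('wrist','wrist11'); _,st,ce=redblob(im); print(st,ce)
h=cv2.cvtColor(im['bgr'],cv2.COLOR_BGR2HSV)
t=shot('top','top11'); b=np.zeros_like(t['bgr']); b[240:280,205:240]=t['bgr'][240:280,205:240]; print(redblob(dict(bgr=b))[1:])
x,y=int(ce[0]),int(ce[1]); cv2.imwrite('pics/w11.png',im['bgr'][100:400,150:550])
E
```

```text
clock: 18.87
eef_pos: [478.7, 289.0, 39.6]
tool_rot: [-3.141, -0.0, 2.619]
force: [0.7, -0.6, -0.2]
width: 69.2
gripper_force: 0.0
clock: 19.28
eef_pos: [476.2, 287.6, 92.3]
tool_rot: [-3.135, -0.004, 2.619]
force: [0.0, 1.0, 0.0]
width: 85.2
gripper_force: 0.0
clock: 19.7
eef_pos: [479.5, 289.6, 191.3]
tool_rot: [3.138, 0.001, 2.619]
force: [-1.0, -0.0, -0.3]
width: 85.8
gripper_force: 0.0
[312 218  29  22 328] [328.94817073 227.30182927]Traceback (most recent call last):
  File "<stdin>", line 4, in <module>
  File "h.py", line 38, in redblob
    n,l,st,ce=cv2.connectedComponentsWithStats(m); i=1+np.argmax(st[1:,4]); return m,st[i],ce[i]
                                                       ~~~~~~~~~^^^^^^^^^^
    return _wrapfunc(a, 'argmax', axis=axis, out=out, **kwds)
    return bound(*args, **kwds)
ValueError: attempt to get argmax of an empty sequence
```

My ten views are used up, so I'll check the drift's uprightness by numbers.

```bash
python3 - <<'E'
from h import *
for f in('wrist6','wrist11'):
    im=load(f); h=cv2.cvtColor(im['bgr'],cv2.COLOR_BGR2HSV); 
    red=(((h[:,:,0]<7)|(h[:,:,0]>173))&(h[:,:,1]>140)).astype(np.uint8)
    red[:150]=0;red[300:]=0;red[:,:280]=0;red[:,400:]=0
    ys,xs=np.where(red>0); white=((h[:,:,1]<40)&(h[:,:,2]>60)).astype(np.uint8)[150:280,280:400]
    wy,wx=np.where(white>0)
    print(f,'red',xs.min(),xs.max(),ys.min(),ys.max(),'white',wx.min()+280,wx.max()+280,wy.min()+150,wy.max()+150,len(wx))
    top=((xs.min()+xs.max())/2,ys.max()-15); bot=((wx.min()+wx.max())/2+280,wy.min()+150+18)
    print('top',onz(im,*top,85).round(1),'foot',onz(im,*bot,15).round(1),'for upright drift at (478,289.5): top px',proj(im,[478,289.5,85]),'foot px z30',proj(im,[478,289.5,30]),'z0',proj(im,[478,289.5,0]))
E
```

```text
wrist6 red 324 358 205 251 white 318 359 189 228 651
top [478.2 287.2  85. ] foot [475.1 289.6  15. ] for upright drift at (478,289.5): top px [343.79561196 234.10269708] foot px z30 [340.78972107 214.32561043] z0 [339.54159327 206.1090151 ]
wrist11 red 307 341 204 250 white 304 397 150 225 647
top [480.3 289.6  85. ] foot [460.4 326.   15. ] for upright drift at (478,289.5): top px [322.19913268 232.18924158] foot px z30 [322.47478919 212.56551542] z0 [322.58934797 204.40221382]
```

The red handle's outline matches the original upright one (34 × 46 px), so the drift is standing free. Handing in.

```bash
python3 -c "
from cell import ctrl
print(ctrl.finish_job())"
```

```text
the job is handed in; nothing more can be done
None
```

The job is handed in with no verdict returned: both parallels measured home against the stop, the workpiece was pressed at its middle to about 37 N (just over the 20–35 N guide, under the 60 N limit) and measured level, pinch force was not measured, and the drift was stood back upright and released.

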